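Pin the board holder's swing arm on its pivot

TASK

Secure the board holder's swing arm on its upright pivot pin: put the washer that fits over the pin, flat on the arm's boss, then push the spring cotter's straight leg through the pin's cross hole until its bow snaps over the pin. The pin is turned a little in its seat, so feel for the hole gently and do not force the leg. Leave washer and cotter home, let go, and do not swing the arm or disturb the other things on the bench.

Things in the scene. Friction and masses are not known exactly. Their poses are not given: they have to be found in the camera images.
- bracket: Pivot bracket bolted to the bench: grey foot 90 x 90 x 8 mm, pedestal 40 mm thick, upright steel pivot pin of 20 mm diameter, bevelled top 116 mm above the bench. The swing arm's round boss (40 mm diameter, top 90 mm above the bench) already sits on the pin. Origin: pin's axis at bench level; z up, x roughly along the pin's cross hole. The arm leaves about along +y.
- pin_hole (a point): Centre of the pin's cross hole, on the pin's axis, 101 mm above the bench; bracket's axes. The hole runs level through the pin, 20 mm long, 6 mm wide, 6.5 mm high, mouths countersunk sideways to 8 mm. The pin is turned in its seat (stiff, 0.2 N m): the hole points up to 0.4 rad to either side of x, not measured, to be seen or felt. Either end and either side for the bow will do.
- clip: Spring cotter (R clip) of round 5 mm steel wire, 116 mm long, 25 mm wide, 53 g, lying flat. Origin: point on the straight leg's axis that lies on the pin's axis when home; 2.5 mm above the bench as it lies. x along the leg to its tip, y to the bow's side, z up. The bow dips towards the leg at x = -13 and +13 mm, arches round the pin between, and flares out to x = +31, y = +14 mm.
- clip_bow (a joint): Spread of the cotter's bow, rad: 0 shut (loose, or home on the pin), about 0.11 over the pin's widest part. The bow's flare meets the pin when the origin is about 28 mm short of the pin's axis; spreading it takes a push of about 6 to 14 N, most at 20 to 12 mm short; then it snaps shut and pulls home. More than 22 N of contact between cotter and bracket or pin is forcing it.
- clip_eye (a point): Middle of the cotter's oval eye, x = -49, y = +10 mm in the cotter's frame, at mid height of the wire of the leg. The eye spans x = -70 to -28 mm and is coiled twice (10 mm thick, from 2.5 mm below to 7.5 mm above this point); its straight parallel sides (x = -58 to -40 mm, 25 mm apart outside) are the place to grip, across y, from above.
- clip_tip (a point): Round end of the cotter's straight leg: x = +45.5 mm, y = 0 in the cotter's frame.
- washer: Plain thick steel washer that fits the pin: 38 mm outside, bore 22 mm, 6 mm thick, about 36 g, lying flat on the bench. Origin: centre of its underside, z along its axis. On the boss its underside is 90 mm above the bench.
- swing_arm (a joint): Angle of the swing arm on its pin, rad: 0 when it points along the bracket's +y, growing anticlockwise from above; stiff to turn. Its bar is 24 mm wide, top 78 mm above the bench.
- board (a point): Middle of the circuit board on the swing arm, 205 mm from the pin's axis, 95 mm above the bench. Board 100 x 140 mm, its long side along the arm, on an aluminium plate 110 x 150 mm; parts on it reach 112 mm above the bench.
- small_washer: Bystander: smaller steel washer, 26 mm outside, bore 11 mm, 6 mm thick; does not go over the pin. Origin: centre of its underside.
- hex_key: Bystander: dark L-shaped hex key, 96 x 36 mm, 6 mm thick, lying flat. Origin: about the middle of its long arm, which lies along its x.
- solder_reel: Bystander: reel of solder standing on end, 62 mm diameter, 56 mm high. Origin: centre of its underside.
- flux_jar: Bystander: squat amber jar with a black lid, 50 mm diameter, 36 mm high. Origin: centre of its underside.
- screwdriver: Bystander: screwdriver with red handle, 170 mm long, lying along its x. Origin: about its middle, on the bench.

How it is judged:
By the outcome, as a careful person would: the job done as asked, in the order asked, and still so for the second after the job is handed in, with the robot touching nothing.
It also fails if it takes over 72 s, if anything falls off the work surface, if the arm or the gripper's body presses on something with over 40 N, if the wrist force passes 120 N, or if a joint passes its speed limit or range.

ROBOT

A 6-joint arm with a two-finger parallel gripper is mounted at the origin on the work surface. World frame = base frame: x ahead of the robot, y to its left, z up, the work surface at z = 0. Lengths are in m, angles in rad, forces in N, time in s.
With the tool pointing down it reaches from about 0.35 to 0.775 m from the base axis. Payload 5.5 kg.
Tool frame: the origin (TCP) lies midway between the tips of the shut fingers; the grasp point (between the pads) lies 19 mm behind it; z points along the fingers, y is the line along which they close (so a half turn about z gives the same grasp; the last joint's range is limited). The gripper opens to 85 mm and grips with 20 to 120 N. Pads are 22 mm wide; open, the fingers measure 114 mm over their backs; the gripper's body (76 mm by 85 mm) begins 54 mm behind the grasp point. The pads swing forward as they close: fully open they stand 13 mm farther back than shut.
Start: joints at [-1.289, 0.313, 0.046, 1.304, 0, 1.431], TCP at [0.235, -0.525, 0.231] pointing down, gripper open.
Joint ranges: [-2.76, 2.76], [-0.86, 1.69], [-1.03, 1.26], [-2.2, 2.34], [-1.47, 1.5], [-3.14, 3.14]. Speed limits (rad/s): [2.57, 2.57, 3.14, 3.14, 3.14, 3.14].

INTERFACE

Orientations are given as a unit quaternion [w, x, y, z].
In Python, from workcell import env gives the robot as it stands.
- The arm moves only by the tool move_arm, never from a script. Its argument "targets" is a list of rows, each a list of 3 entries, a list of its own where there are three numbers: the shift along the tool's x, y, z in mm, then the turn, a rotation vector about the tool's x, y, z in units of 10 degrees (1.0 is 10 degrees), then the closure, from -1 (fully open) to 1 (shut). In form: [[[dx, dy, dz], [ax, ay, az], gripper], ...]. A call has 1 to 5 rows; each row is the pose to reach, as a shift and turn from the pose commanded when the call began, along the tool's axes at that moment; what a row does not reach only later rows make up. A row lasts 1/8 s, in which the tool goes at most 62.5 mm and 10.7 degrees, less where a joint would pass 70% of its speed; a pose out of reach is approached as far as the arm can. A call with a gripper value outside its range is refused whole. The fingers move at their own pace and stop on an object; "squeeze" is the grip in N (left out, the last holds). Time passes only in rows, so rows that repeat a pose let the fingers close. It gives the time, the measured TCP pose, the force, the opening and the grip force at its end, in the units of the state.
- env.get_state(): the state, without advancing time (a new reading comes with each control period).
- env.read_camera(name): name is "scene" or "top"; returns a dict with "pixels" (420x560x3 uint8, red, green, blue), "fovy" (degrees; the focal length in pixels is half the picture's height over the tangent of half this angle, whatever the lens; pixels are square), "cx", "cy" (the principal point, pixels), "extrinsics" (4x4, takes a point from world to camera coordinates). Camera axes: x right, y up, looking along -z (the intrinsics and any distortion apply to the point x, -y, -z); pixel columns grow to the right and rows downward; lengths in m; the calibration is good to about 2 mm. A picture is of the moment at which its call begins. There is no depth.
- env.hand_in(): hands the job in; it is judged then, once.
Trained networks look in a picture, given as the dict that the camera call returned (one of the last four; its "shot" number tells which), for a name from the list of things; names that differ only in an ending like _2 or _b are one class to them, and where a whole thing is asked for, a point or a joint stands for the part that bears it (a point fixed in the world has none). Each returns a list of dicts, best first, with "confidence" (0 to 1); they miss things now and then, are a little off and sometimes report something else, mostly with a low value. They report only what shows in the picture. A call takes as long as a camera call.
- env.spot_in(thing, picture): "centre" ([x, y, z] in m, in world coordinates, good to about 4 mm: the middle of the surface that is visible of it).
- env.regions_of(thing, picture): "mask" (420x560 bool, what is visible of it).
- env.landmark_of(thing, picture): "centre" ([x, y, z] in m, in world coordinates, good to about 4 mm: a listed point, or the origin of a listed thing).
The state is a dict: "clock": time; "joint_pos": joint angles; "qvel": joint speeds; "tau": joint torques, N m; "tcp_pos": TCP position; "orientation": TCP orientation; "wrist_force": force on the tool from outside, world axes, zero at the start; "ft_torque": the same for the moment, N m; "finger_gap": finger opening in m; "grip_force": force on a finger pad.
Only numpy, scipy, OpenCV 4.12 (cv2) and the standard library are available. Lean on these libraries where they do the work, as an engineer would, in place of code of your own. Each camera call takes 0.05 s, during which the arm holds its last target. There are 200 camera calls.

## Working session

There is one attempt and no reset: what is moved stays moved. The work goes in short steps, Python scripts to look and compute and a tool call to move; the robot and the scene stay as the last step left them, time stands still between calls to the robot, and variables do not carry over. Pictures are saved under pics/ and viewed, at most 10 in all, crops included, and the job is handed in when it is done.

Besides the shell and the picture viewer there is one more tool, called after ">>>" as a command line: name --argument value ..., lists and objects as JSON in quotes. move_arm: Moves the arm, as the interface text tells. Its arguments: {"type":"object","properties":{"targets":{"type":"array","items":{"type":"array"}},"squeeze":{"type":"number"}},"required":["targets"]}

```bash
mkdir -p pics; cat > h.py <<'E'
import numpy as np, cv2
from workcell import env
def save(p,name,box=None,s=1):
    im=p["pixels"][:,:,::-1]
    if box: im=im[box[1]:box[3],box[0]:box[2]]
    if s!=1: im=cv2.resize(im,None,fx=s,fy=s,interpolation=cv2.INTER_CUBIC)
    cv2.imwrite("pics/"+name+".png",im)
def K(p): return 210/np.tan(np.radians(p["fovy"])/2)
def proj(p,X):
    X=np.atleast_2d(X);E=np.array(p["extrinsics"]);c=X@E[:3,:3].T+E[:3,3]
    f=K(p);return np.c_[p["cx"]+f*c[:,0]/-c[:,2],p["cy"]-f*c[:,1]/-c[:,2]]
def ray(p,uv,z):
    E=np.array(p["extrinsics"]);R=E[:3,:3];o=-R.T@E[:3,3];uv=np.atleast_2d(uv).astype(float);f=K(p)
    d=np.c_[(uv[:,0]-p["cx"])/f,-(uv[:,1]-p["cy"])/f,-np.ones(len(uv))]@R
    return o+d*((z-o[2])/d[:,2])[:,None]
E
cat > a.py <<'E'
from h import *
for n in("scene","top"):
    p=env.read_camera(n);save(p,n+"0",None,1.4)
    print(n,{k:v for k,v in p.items() if k not in("pixels","extrinsics")})
    E=np.array(p["extrinsics"]);print("cam",-E[:3,:3].T@E[:3,3])
    for t in["bracket","pin_hole","clip","clip_eye","clip_tip","washer","small_washer","board","hex_key","solder_reel","flux_jar","screwdriver"]:
        r=env.landmark_of(t,p);print(t,[(np.round(q["centre"],4).tolist(),round(q["confidence"],2),proj(p,q["centre"]).round()[0].tolist()) for q in r[:2]])
print(env.get_state())
E
python3 a.py
```

```text
scene {'fovy': 53.40833573416356, 'cx': 276.8397397042896, 'cy': 207.53121694610144, 'shot': 1}
cam [1.11725126 0.23039249 0.85051339]
bracket [([0.5507, 0.118, -0.002], 0.6, [355.0, 237.0])]
pin_hole []
clip [([0.495, -0.2854, 0.0004], 0.47, [232.0, 157.0])]
clip_eye [([0.489, -0.2407, 0.0022], 0.64, [246.0, 162.0])]
clip_tip [([0.5113, -0.3298, -0.0013], 0.43, [215.0, 155.0])]
washer [([0.6247, -0.0671, -0.0029], 0.58, [274.0, 225.0])]
small_washer [([0.4614, -0.048, 0.0014], 0.59, [313.0, 184.0])]
board [([0.5741, 0.3215, 0.0933], 0.6, [448.0, 265.0])]
hex_key [([0.7392, -0.1448, 0.0007], 0.67, [221.0, 244.0])]
solder_reel [([0.7292, -0.2757, 0.0035], 0.79, [180.0, 216.0]), ([0.5763, 0.3204, 0.095], 0.17, [447.0, 265.0])]
flux_jar [([0.7586, -0.018, -0.0035], 0.8, [261.0, 276.0]), ([0.5596, 0.1201, 0.1012], 0.62, [362.0, 215.0])]
screwdriver [([0.6166, -0.4429, -0.0009], 0.51, [159.0, 162.0])]
top {'fovy': 57.774835420906314, 'cx': 279.2118336183469, 'cy': 211.53232987197444, 'shot': 2}
cam [ 0.46123286 -0.05697499  1.0163913 ]
bracket [([0.5573, 0.1202, -0.002], 0.85, [217.0, 231
[... 772 characters left out ...]
'clock': 1.3, 'joint_pos': array([-1.28862587e+00,  3.13212631e-01,  4.61161957e-02,  1.30360996e+00,
       -1.05573166e-05,  1.43119034e+00]), 'qvel': array([-0.00138189,  0.00170577, -0.00297462,  0.0005111 ,  0.00202928,
       -0.00098373]), 'tau': array([ 1.86319776e-04, -4.80464208e+01,  2.98814249e+01,  4.87125817e-04,
       -2.17162642e-04,  7.74645713e-06]), 'tcp_pos': array([ 0.23539206, -0.52465802,  0.23132262]), 'orientation': array([ 4.52267088e-05,  9.77845370e-01,  2.09328523e-01, -2.06276532e-06]), 'wrist_force': array([-0.37625649,  0.2217457 , -0.52863739]), 'ft_torque': array([ 0.00334073, -0.03247846, -0.06290824]), 'grip_force': 0.0, 'finger_gap': 0.08539732440581892}
```

View pictures.

View pics/scene0.png

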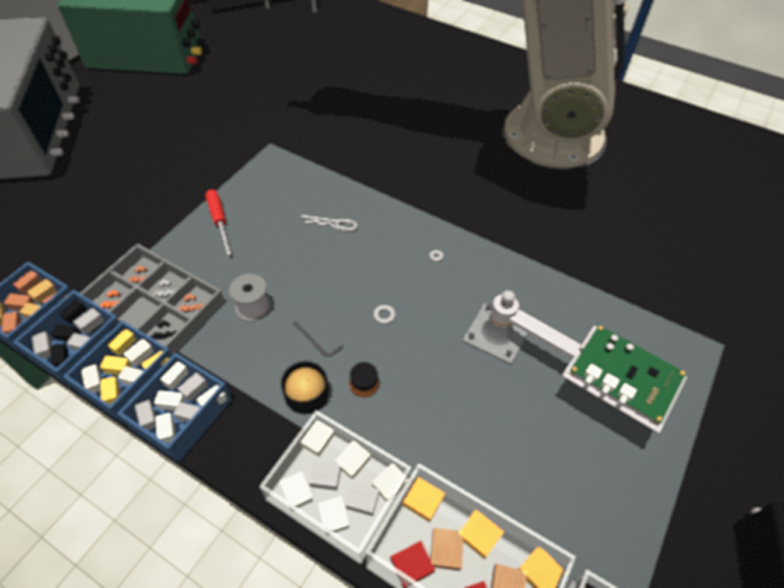

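View pics/top0.png

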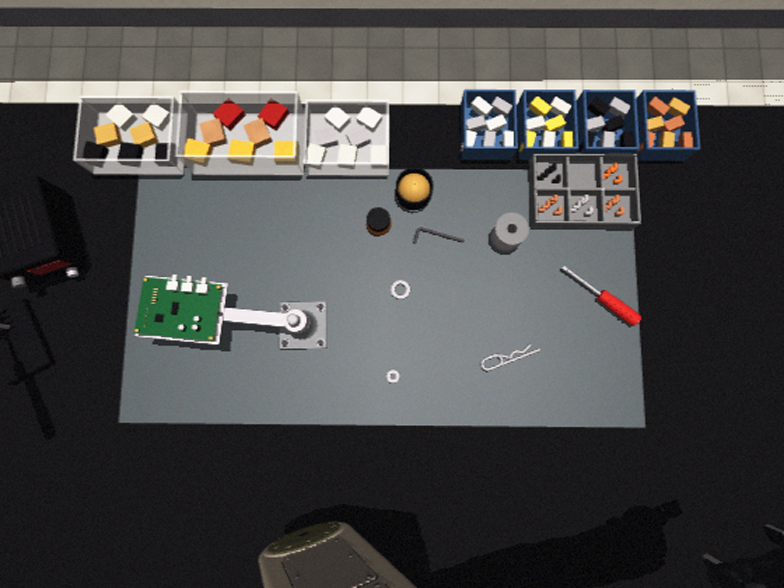

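The scene view shows the washer at (384,314) in the enlarged picture, the clip at (330,221), the pin at (507,300) and the small washer at (436,255). The top view shows the washer at (400,289), the clip at (510,357), the pin at (294,320) and the small washer at (393,377). All of these agree with the networks.

```bash
cat >> h.py <<'E'
def blob(p,X,r=12,thr=140):
    u,v=proj(p,X)[0].round().astype(int);g=p["pixels"].min(2).astype(float)[v-r:v+r+1,u-r:u+r+1]
    bg=np.median(g);w=np.clip(g-bg-25,0,None);yy,xx=np.mgrid[v-r:v+r+1,u-r:u+r+1]
    return np.array([(w*xx).sum(),(w*yy).sum()])/w.sum()
def tri(ps,uvs):
    A=[];b=[]
    for p,uv in zip(ps,uvs):
        a=ray(p,uv,0)[0];d=ray(p,uv,1)[0]-a;d/=np.linalg.norm(d);M=np.eye(3)-np.outer(d,d);A.append(M);b.append(M@a)
    return np.linalg.solve(sum(A),sum(b))
def goto(pos,yaw,tilt=None):
    """tool shift(mm)/turn(10deg) from measured pose to world pos, tool down, tool-x at yaw(rad)"""
    from scipy.spatial.transform import Rotation as R
    s=env.get_state();q=s["orientation"];r=R.from_quat([q[1],q[2],q[3],q[0]])
    c,n=np.cos(yaw),np.sin(yaw);t=R.from_matrix(np.array([[c,n,0],[n,-c,0],[0,0,-1.]]))
    return r.inv().apply(np.array(pos)-s["tcp_pos"])*1000,(r.inv()*t).as_rotvec()*18/np.pi
E
cat > b.py <<'E'
from h import *
s=env.read_camera("scene");t=env.read_camera("top")
for nm,X,h in(("washer",[.6225,-.0671,.006],.006),("small",[.459,-.05,.006],.006)):
    us,ut=blob(s,X),blob(t,X);print(nm,us,ut,ray(s,us,h)[0],ray(t,ut,h)[0],tri([s,t],[us,ut]))
for nm,p in(("s",s),("t",t)):
    m=env.regions_of("clip",p)
    if m:
        v,u=np.nonzero(m[0]["mask"]);W=ray(p,np.c_[u,v],.003)[:,:2];c=W.mean(0);d=np.linalg.svd(W-c,full_matrices=False)[2][0]
        pr=(W-c)@d;pe=(W-c)@[-d[1],d[0]];print(nm,"clip",m[0]["confidence"],c,np.degrees(np.arctan2(d[1],d[0])),pr.min(),pr.max(),pe.min(),pe.max())
a=[proj(s,[.553,.12,.1])[0],proj(t,[.553,.12,.1])[0],proj(t,[.495,-.284,0])[0]]
ims=[]
for p,(u,v),r in((s,a[0],28),(t,a[1],28),(t,a[2],28)):
    u,v=int(u),int(v);print(u,v);ims.append(cv2.resize(p["pixels"][v-r:v+r,u-r:u+r,::-1],(264,264),interpolation=cv2.INTER_CUBIC))
cv2.imwrite("pics/c1.png",np.hstack(ims))
print(goto([.6225,-.0671,.08],.422),env.get_state()["clock"])
E
python3 b.py
```

```text
washer [274.02478386 223.60806916] [285.72571065 206.35532457] [ 0.6260548  -0.06648077  0.006     ] [ 0.62466838 -0.06409717  0.006     ] [ 0.62531998 -0.06533926  0.00562193]
small [311.32082966 181.78375993] [280.31331226 268.3368458 ] [ 0.46061335 -0.05319253  0.006     ] [ 0.45973271 -0.05088125  0.006     ] [ 0.46023079 -0.05201249  0.00615583]
s clip 0.47 [ 0.49334491 -0.26296016] 107.27614764710772 -0.06397303538522661 0.04365540015386655 -0.014334283514587763 0.015596041437715454
t clip 0.44 [ 0.49478836 -0.26422417] -72.7117930239039 -0.0486514935890483 0.06234506784009477 -0.013058240348257737 0.014300669086553716
363 213
209 228
368 255
(array([ 540.49146152, -259.00178829,  151.27415191]), array([ 0.00057329,  0.00016208, -0.00127239])) 1.5
```

View pics/c1.png

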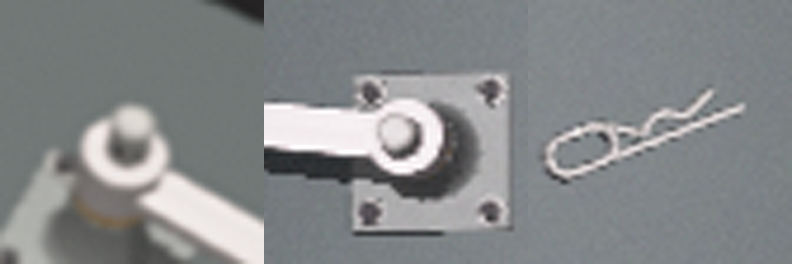

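The crop shows the clip's straight leg running from the eye at crop (575,175) to the tip at (745,107), with the bow on the +x side. The pin is at about (210,228) in the top picture and (363,209) in the scene picture. I'll go for the washer first.

>>> move_arm --targets '[[[54,-26,10],[0,0,0],0],[[108,-52,20],[0,0,0],0],[[162,-78,30],[0,0,0],0],[[216,-104,40],[0,0,0],0],[[270,-130,50],[0,0,0],0]]' --squeeze 40

```text
clock: 2.12
tcp_pos: [0.4297, -0.2941, 0.1813]
orientation: [0.0, 0.978, 0.209, 0.0]
wrist_force: [0.8, -0.4, 0.3]
finger_gap: 0.0428
grip_force: 0.0
```

>>> move_arm --targets '[[[54,-26,20],[0,0,0],0],[[108,-52,40],[0,0,0],0],[[162,-78,60],[0,0,0],0],[[216,-104,80],[0,0,0],0],[[274,-129,101],[0,0,0],0]]'

```text
clock: 2.75
tcp_pos: [0.6226, -0.0688, 0.082]
orientation: [0.0, 0.978, 0.209, 0.0]
wrist_force: [1.5, -0.8, 0.1]
finger_gap: 0.0428
grip_force: 0.0
```

>>> move_arm --targets '[[[0,0,0],[0,0,0],0],[[0,0,0],[0,0,0],0],[[0,0,0],[0,0,0],0]]'

```text
clock: 3.12
tcp_pos: [0.621, -0.0717, 0.0832]
orientation: [0.0, 0.978, 0.208, 0.0]
wrist_force: [0.4, -0.3, 0.3]
finger_gap: 0.0428
grip_force: 0.0
```

>>> move_arm --targets '[[[6.5,-4,30],[0,0,0],-0.2],[[6.5,-4,60],[0,0,0],-0.2],[[6.5,-4,60],[0,0,0],-0.2],[[6.5,-4,60],[0,0,0],-0.2]]'

```text
clock: 3.62
tcp_pos: [0.6261, -0.0652, 0.024]
orientation: [0.0, 0.978, 0.209, 0.001]
wrist_force: [0.4, -0.1, 0.9]
finger_gap: 0.0517
grip_force: 0.0
```

```bash
cat > c.py <<'E'
from h import *
st=env.get_state();print(st["tcp_pos"],st["finger_gap"],st["wrist_force"])
t=env.read_camera("top");s=env.read_camera("scene");X=st["tcp_pos"]
ims=[]
for p in(s,t):
    u,v=proj(p,X)[0].astype(int);r=35;print(u,v)
    ims.append(cv2.resize(p["pixels"][v-r:v+r,u-r:u+r,::-1],(385,385),interpolation=cv2.INTER_CUBIC))
cv2.imwrite("pics/c2.png",np.hstack(ims))
E
python3 c.py
```

```text
[ 0.62609528 -0.06522117  0.02395017] 0.05165486460769717 [ 0.35912924 -0.08226265  0.93713585]
274 219
286 204
```

View pics/c2.png

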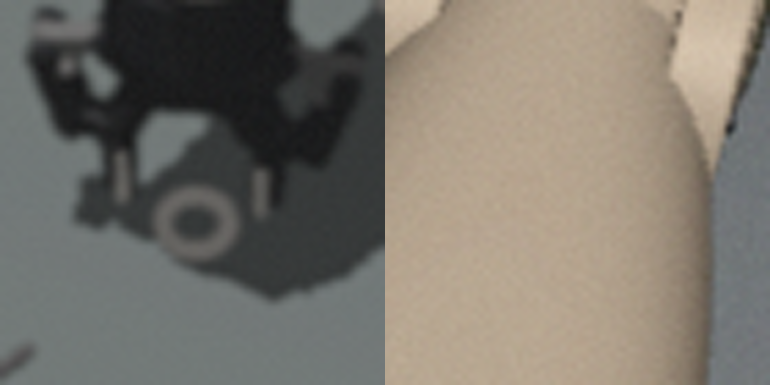

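In the scene view, the washer at crop (196,222) sits midway between the finger pads at 122 and 262. The arm blocks the top camera. Descending.

>>> move_arm --targets '[[[0,0,10],[0,0,0],-0.2],[[0,0,18],[0,0,0],-0.2],[[0,0,21],[0,0,0],-0.2],[[0,0,21],[0,0,0],-0.2],[[0,0,21],[0,0,0],-0.2]]'

```text
clock: 4.35
tcp_pos: [0.6258, -0.0641, 0.0015]
orientation: [0.0, 0.978, 0.209, 0.0]
wrist_force: [-0.6, 1.0, 0.3]
finger_gap: 0.0514
grip_force: 0.0
```

>>> move_arm --targets '[[[0,0,0],[0,0,0],0.3],[[0,0,0],[0,0,0],0.3],[[0,0,0],[0,0,0],0.3],[[0,0,0],[0,0,0],0.3]]'

```text
clock: 4.85
tcp_pos: [0.626, -0.0642, 0.0023]
orientation: [0.0, 0.978, 0.209, 0.0]
wrist_force: [-2.0, 0.1, 6.1]
finger_gap: 0.0345
grip_force: 39.4
```

>>> move_arm --targets '[[[0,0,-20],[0,0,0],0.5],[[0,0,-50],[0,0,0],0.5],[[0,0,-50],[0,0,0],0.5],[[0,0,-50],[0,0,0],0.5]]'

```text
clock: 5.35
tcp_pos: [0.6253, -0.064, 0.0508]
orientation: [-0.0, 0.978, 0.209, -0.0]
wrist_force: [1.1, 0.3, -0.3]
finger_gap: 0.0344
grip_force: 39.8
```

```bash
cat > c.py <<'E'
from h import *
st=env.get_state();print(st["tcp_pos"],st["finger_gap"],st["wrist_force"])
s=env.read_camera("scene");X=st["tcp_pos"];u,v=proj(s,X)[0].astype(int);r=35;print(u,v)
cv2.imwrite("pics/c3.png",cv2.resize(s["pixels"][v-r:v+r,u-r:u+r,::-1],(420,420),interpolation=cv2.INTER_CUBIC))
for z in(0,.005): print(proj(s,X+[0,0,z]))
E
python3 c.py
```

```text
[ 0.6253174  -0.06402278  0.05076414] 0.034357293855815665 [ 1.05460398  0.25450561 -0.29599442]
275 213
[[275.21129756 213.16318928]]
[[275.23131522 211.92216624]]
```

View pics/c3.png

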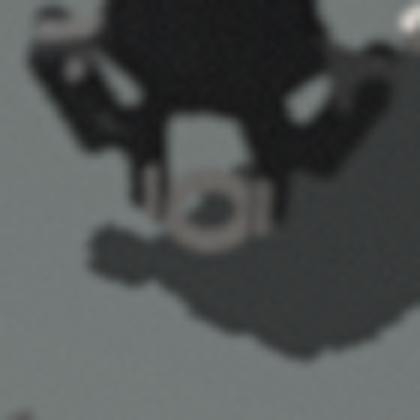

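The washer is held at crop (209,209), which puts it on the TCP to within about 1 mm. Next I'll locate the pin.

```bash
cat > d.py <<'E'
from h import *
s=env.read_camera("scene");t=env.read_camera("top");ims=[]
for p,(u,v) in((s,(362,211)),(t,(210,229))):
    r=15;ims.append(cv2.resize(p["pixels"][v-r:v+r,u-r:u+r,::-1],(390,390),interpolation=cv2.INTER_CUBIC))
cv2.imwrite("pics/c4.png",np.hstack(ims))
for p,uv in((s,(362.4,209)),(t,(209.5,227.5))): print(ray(p,uv,.116))
E
python3 d.py
```

```text
[[0.55473284 0.11581679 0.116     ]]
[[0.55460465 0.11780843 0.116     ]]
```

View pics/c4.png

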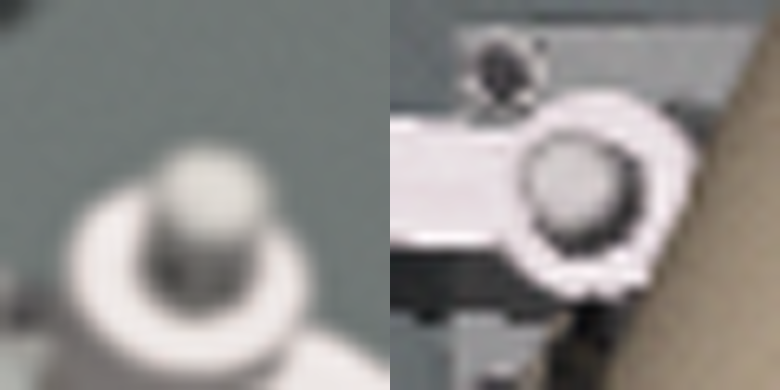

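```bash
cat > d.py <<'E'
from h import *
s=env.read_camera("scene");t=env.read_camera("top")
for p,uv,z in((s,(362.7,209.5),.116),(t,(208.6,227.6),.116),(t,(210.7,228.46),.09)): print(ray(p,uv,z))
print(tri([s,t],[(362.7,209.5),(208.6,227.6)]))
X=tri([s,t],[(362.7,209.5),(208.6,227.6)])
print(env.get_state()["tcp_pos"])
E
python3 d.py
```

```text
[[0.55562603 0.11694236 0.116     ]]
[[0.55434926 0.11994602 0.116     ]]
[[0.55496247 0.11982919 0.09      ]]
[0.55491607 0.11840218 0.11608448]
[ 0.6249527  -0.0639388   0.05031891]
```

>>> move_arm --targets '[[[0,0,-40],[0,0,0],0.5],[[0,0,-90],[0,0,0],0.5],[[4,-50,-90],[0,0,0],0.5],[[8,-105,-90],[0,0,0],0.5],[[11,-160,-90],[0,0,0],0.5]]'

```text
clock: 6.22
tcp_pos: [0.5695, 0.0876, 0.1411]
orientation: [-0.0, 0.978, 0.209, -0.0]
wrist_force: [1.2, 0.5, 0.1]
finger_gap: 0.0342
grip_force: 40.0
```

```bash
cat > e.py <<'E'
import sys
from h import *
a=[float(x) for x in sys.argv[1:5]]
print(goto(a[:3],a[3]),env.get_state()["tcp_pos"])
E
python3 e.py .555 .118 .128 .4218
```

```text
(array([ -0.7979759 , -33.70828881,  13.10266342]), array([-0.00066476,  0.0004743 , -0.00509017])) [0.5695029  0.08755898 0.14109869]
```

>>> move_arm --targets '[[[-1,-20,5],[0,0,0],0.5],[[-1,-34,10],[0,0,0],0.5],[[-1,-34,12],[0,0,0],0.5],[[-1,-34,12],[0,0,0],0.5]]'

```text
clock: 6.72
tcp_pos: [0.5558, 0.1159, 0.129]
orientation: [0.0, 0.978, 0.209, -0.0]
wrist_force: [0.5, 0.3, -0.9]
finger_gap: 0.0342
grip_force: 40.0
```

```bash
cat > d.py <<'E'
from h import *
st=env.get_state();print(st["tcp_pos"],st["wrist_force"])
s=env.read_camera("scene");u,v=362,209;r=22
cv2.imwrite("pics/c5.png",cv2.resize(s["pixels"][v-r:v+r,u-r:u+r,::-1],(528,528),interpolation=cv2.INTER_CUBIC))
X=st["tcp_pos"].copy();print((proj(s,X+[0,0,.004])-[u-r,v-r]+.5)*12-.5)
X[2]=.116;print((proj(s,X)-[u-r,v-r]+.5)*12-.5)
E
python3 d.py
```

```text
[0.55583313 0.11594835 0.12901893] [ 0.47220482  0.26898781 -0.86636507]
[[289.23953148 217.99249124]]
[[272.43589203 273.94026062]]
```

View pics/c5.png

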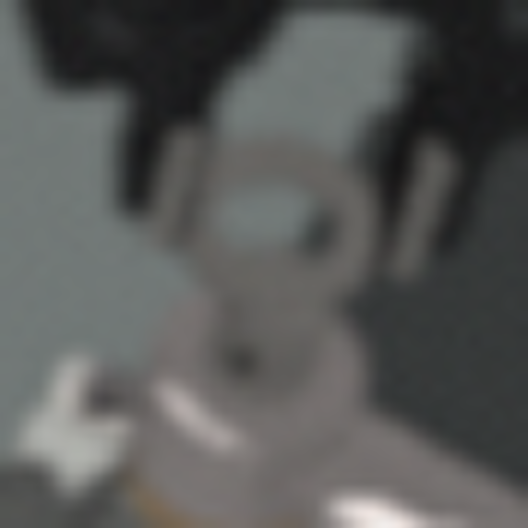

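In the crop the held washer is at (290,220). The pin shows below it with a dark hole mouth at about (240,355), left of the pin's axis at about 265. So the hole's +x mouth is turned clockwise, towards -y. I'll shift 2 mm and descend gently.

>>> move_arm --targets '[[[0,-2.2,0],[0,0,0],0.5],[[0,-2.2,4],[0,0,0],0.5],[[0,-2.2,8],[0,0,0],0.5],[[0,-2.2,11],[0,0,0],0.5],[[0,-2.2,13],[0,0,0],0.5]]'

```text
clock: 7.4
tcp_pos: [0.5543, 0.119, 0.1161]
orientation: [-0.0, 0.978, 0.209, -0.0]
wrist_force: [0.4, 0.4, 1.0]
finger_gap: 0.0344
grip_force: 40.1
```

```bash
cat > d.py <<'E'
from h import *
s=env.read_camera("scene");P=ray(s,(359.5,216.1),.101)[0][:2];c=np.array([.5556,.1169])
E=np.array(s["extrinsics"]);o=-E[:3,:3].T@E[:3,3]
for z in(.0985,.101,.1035):
    P=ray(s,(359.5,216.1),z)[0][:2];d=P-c;print(z,d*1000,np.hypot(*d),np.degrees(np.arctan2(d[1],d[0])))
st=env.get_state();print(st["tcp_pos"],st["wrist_force"])
t=env.read_camera("top");print(env.landmark_of("pin_hole",s),env.landmark_of("bracket",s))
E
python3 d.py
```

```text
0.0985 [ 6.99503909 -1.10744049] 0.007082160430492569 -8.996285490018273
0.101 [ 8.83894315 -0.72646347] 0.008868746540964253 -4.698519471753762
0.1035 [10.68284721 -0.34548644] 0.010688432316553977 -1.8523168843276099
[0.55436973 0.11906831 0.11602971] [-0.45128928  0.67682183 -0.02758097]
[{'centre': [0.5545, 0.1203, 0.0981], 'confidence': 0.84}] [{'centre': [0.5497, 0.1149, -0.0031], 'confidence': 0.62}]
```

>>> move_arm --targets '[[[0,0,2],[0,0,0],0.5],[[0,0,4],[0,0,0],0.5],[[0,0,6],[0,0,0],0.5],[[0,0,6],[0,0,0],0.5]]'

```text
clock: 8.1
tcp_pos: [0.5551, 0.1193, 0.1106]
orientation: [-0.0, 0.978, 0.209, 0.001]
wrist_force: [2.7, 1.9, 0.8]
finger_gap: 0.0345
grip_force: 40.2
```

The washer is over the pin, with a light sideways push. I'll ease it and lower.

>>> move_arm --targets '[[[0.8,0,3],[0,0,0],0.5],[[0.8,0,7],[0,0,0],0.5],[[0.8,0,11],[0,0,0],0.5],[[0.8,0,14],[0,0,0],0.5],[[0.8,0,14],[0,0,0],0.5]]'

```text
clock: 8.72
tcp_pos: [0.5552, 0.1194, 0.0961]
orientation: [-0.0, 0.978, 0.209, -0.0]
wrist_force: [2.3, 2.0, 0.3]
finger_gap: 0.0344
grip_force: 40.1
```

>>> move_arm --targets '[[[0.8,0,1.5],[0,0,0],0.5],[[0.8,0,3],[0,0,0],0.5],[[0.8,0,3],[0,0,0],0.5]]'

```text
clock: 9.1
tcp_pos: [0.5554, 0.1195, 0.093]
orientation: [0.0, 0.978, 0.209, -0.001]
wrist_force: [1.5, 0.3, 0.6]
finger_gap: 0.0342
grip_force: 40.0
```

>>> move_arm --targets '[[[0,0,0],[0,0,0],0.1],[[0,0,0],[0,0,0],-0.1],[[0,0,0],[0,0,0],-0.2],[[0,0,-5],[0,0,0],-0.2],[[0,0,-40],[0,0,0],-0.2]]'

```text
clock: 9.72
tcp_pos: [0.5539, 0.1195, 0.1318]
orientation: [-0.0, 0.978, 0.209, -0.003]
wrist_force: [0.6, 0.0, 0.3]
finger_gap: 0.051
grip_force: 0.0
```

>>> move_arm --targets '[[[-20,40,-30],[0,0,0],-0.2],[[-40,90,-50],[0,0,0],-0.2],[[-50,150,-50],[0,0,0],-0.2],[[-50,210,-50],[0,0,0],-0.2],[[-50,270,-50],[0,0,0],-0.2]]'

```text
clock: 10.35
tcp_pos: [0.6215, -0.1491, 0.1843]
orientation: [0.0, 0.978, 0.209, 0.001]
wrist_force: [0.4, 0.6, -1.1]
finger_gap: 0.0514
grip_force: 0.0
```

```bash
cat > f.py <<'E'
from h import *
s=env.read_camera("scene");t=env.read_camera("top");ims=[]
for p,(u,v),r in((s,(362,214),11),(t,(210,229),11),(t,(369,255),22)):
    ims.append(cv2.resize(p["pixels"][v-r:v+r,u-r:u+r,::-1],(264,264),interpolation=cv2.INTER_CUBIC))
cv2.imwrite("pics/c6.png",np.hstack(ims))
c=env.get_state()["tcp_pos"];print(c)
# predicted hole-mouth and pin pixels in crop for azimuths
cs=np.array([.5556,.1169])
for a in range(-40,21,10):
    P=np.r_[cs+.01*np.array([np.cos(np.radians(a)),np.sin(np.radians(a))]),.101];print(a,((proj(s,P)[0]-[351,203]+.5)*12).round())
print("axis",((proj(s,np.r_[cs,.101])[0]-[351,203]+.5)*12).round())
for n in("clip_tip","clip_eye","clip"): print(n,[env.landmark_of(n,p)[:1] for p in (s,t)])
E
python3 f.py
```

```text
[ 0.62274957 -0.15310443  0.18288673]
-40 [ 82. 145.]
-30 [ 87. 152.]
-20 [ 93. 159.]
-10 [101. 165.]
0 [109. 169.]
10 [118. 173.]
20 [127. 175.]
axis [132. 132.]
clip_tip [[{'centre': [0.512, -0.325, -0.0014], 'confidence': 0.56}], []]
clip_eye [[{'centre': [0.4864, -0.2412, 0.0027], 'confidence': 0.64}], [{'centre': [0.5552, 0.124, -0.0023], 'confidence': 0.29}]]
clip [[{'centre': [0.4941, -0.2824, -0.0012], 'confidence': 0.74}], []]
```

View pics/c6.png

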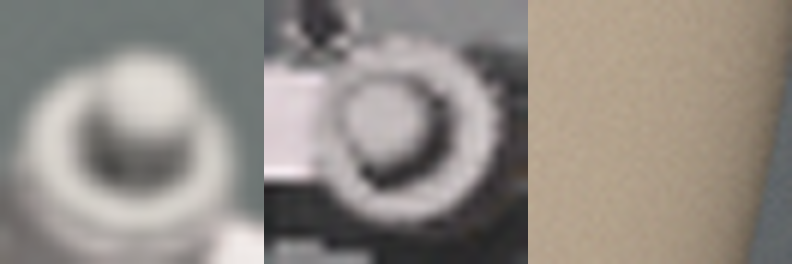

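The washer lies flat on the boss and the pin stands through it. A dark patch at about (105,150) on the left of the pin is the hole mouth. I'll sample the brightness around the pin's surface.

```bash
cat > g.py <<'E'
from h import *
g=np.mean([env.read_camera("scene")["pixels"].mean(2) for _ in range(4)],0).astype(np.float32);s=env.read_camera("scene")
cs=np.array([.5556,.1169]);az=np.arange(-50,81,10)
print("z",az)
for z in(.111,.109,.107,.105,.103,.101,.099,.097):
    a=np.radians(az);P=np.c_[cs[0]+.01*np.cos(a),cs[1]+.01*np.sin(a),np.full(len(a),z)];uv=proj(s,P).astype(np.float32)
    print(z,cv2.remap(g,uv[:,0],uv[:,1],cv2.INTER_LINEAR).ravel().round().astype(int))
print(np.round(g[207:222,355:370]).astype(int))
print(goto([.489,-.2399,.08],np.radians(21)),env.get_state()["clock"])
E
python3 g.py
```

```text
z [-50 -40 -30 -20 -10   0  10  20  30  40  50  60  70  80]
0.111 [171 149 133 119 121 124 129 130 131 133 138 143 155 166]
0.109 [162 138 121 110 108 110 112 112 114 115 120 127 141 153]
0.107 [154 130 117 105  99  97 100 104 106 106 109 114 125 141]
0.105 [148 131 114 103  91  86  90  97 101  99 101 108 115 128]
0.103 [149 134 117 102  84  79  85  93  99  97  99 104 110 122]
0.101 [150 140 122 104  89  84  83  93 100  99  97 102 109 116]
0.099 [158 147 129 115 105  96 100 107 110 110 109 107 109 115]
0.097 [164 155 143 134 126 125 123 126 128 125 120 122 122 116]
[[116 116 117 118 125 139 154 161 158 151 139 126 117 116 117]
 [119 126 135 142 153 175 194 202 199 193 177 151 128 117 116]
 [133 156 173 177 182 197 212 217 217 214 202 176 144 122 116]
 [164 191 199 190 187 200 212 216 218 218 212 193 160 131 118]
 [195 208 201 177 173 191 206 213 216 217 213 197 172 144 124]
 [210 208 183 149 146 172 194 205 209 210 204 191 179 165 141]
 [210 197 162 124 119 144 171 184 189 189 182 171 179 183 160]
 [210 192 154 116 104 116 135 145 150 152 146 150 178 194 176]
 [210 196 157 111  92  97 107 114 115 115 116 135 179 200 183]
 [209 197 159 112  80  78  93 102  99 101 110 135 179 202 188]
 [204 203 177 138  99  80  89  98  96  99 118 150 188 205 188]
 [194 206 199 176 148 126 118 117 117 131 155 184 203 202 180]
 [176 195 204 203 194 180 168 162 165 180 196 205 205 193 170]
 [164 173 186 199 207 208 203 201 202 205 205 199 190 180 165]
 [163 168 168 175 188 197 200 199 197 195 185 174 172 178 182]]
(array([-158.60828177,   31.26421362,  103.77073492]), array([ 0.00174545, -0.00139059,  0.32338002])) 11.0
```

The darkest spot on the pin is near azimuth -5° to 0° at z ≈ 0.102, so the hole points about -4° from world x. Next I'll go above the clip's eye at (0.487, -0.2375) with the fingers across clip y.

>>> move_arm --targets '[[[-32,6,10],[0,0,-1.0],-0.2],[[-64,12,20],[0,0,-2.0],-0.2],[[-96,18,35],[0,0,-3.0],-0.2],[[-128,23,50],[0,0,-4.0],-0.2],[[-159,28,60],[0,0,-5.0],-0.2]]'

```text
clock: 11.62
tcp_pos: [0.4861, -0.2378, 0.123]
orientation: [-0.0, 0.796, 0.605, -0.0]
wrist_force: [-0.3, -0.5, 1.1]
finger_gap: 0.0511
grip_force: 0.0
```

>>> move_arm --targets '[[[0,0,5],[0,0,-1.0],-0.2],[[0,0,10],[0,0,-2.0],-0.2],[[0,0,20],[0,0,-3.0],-0.2],[[0,0,30],[0,0,-3.76],-0.2],[[0,0,40],[0,0,-3.76],-0.2]]'

```text
clock: 12.25
tcp_pos: [0.4873, -0.2376, 0.0833]
orientation: [0.0, 0.561, 0.828, -0.0]
wrist_force: [0.7, 0.7, -0.8]
finger_gap: 0.0508
grip_force: 0.0
```

```bash
cat > i.py <<'E'
from h import *
st=env.get_state();print(st["tcp_pos"],st["joint_pos"])
s=env.read_camera("scene");t=env.read_camera("top");ims=[]
for p in(s,t):
    (u,v),r=proj(p,[.492,-.262,.01])[0].astype(int),32;print(u,v)
    ims.append(cv2.resize(p["pixels"][v-r:v+r,u-r:u+r,::-1],(384,384),interpolation=cv2.INTER_CUBIC))
cv2.imwrite("pics/c7.png",np.hstack(ims))
for n in("clip_tip","clip_eye","clip"): print(n,[[(q["centre"],q["confidence"]) for q in env.landmark_of(n,p)[:1]] for p in (s,t)])
print(goto([.487,-.2375,.03],np.radians(111.8)))
E
python3 i.py
```

```text
[ 0.4873477  -0.2375896   0.08330937] [-6.01673321e-01  3.40605255e-01 -2.93733199e-01  9.35894810e-01
 -5.50487980e-05  5.90260312e-01]
239 157
360 256
clip_tip [[([0.5091, -0.3293, 0.0014], 0.75)], []]
clip_eye [[([0.486, -0.2375, 0.0035], 0.48)], [([0.4859, -0.2405, 0.0018], 0.42)]]
clip [[([0.4959, -0.2856, -0.0029], 0.57)], [([0.4844, -0.2371, 0.0005], 0.31)]]
(array([ 0.66637059, -0.34273894, 53.88806984]), array([ 0.00246671,  0.00451185, -0.00602957]))
```

View pics/c7.png

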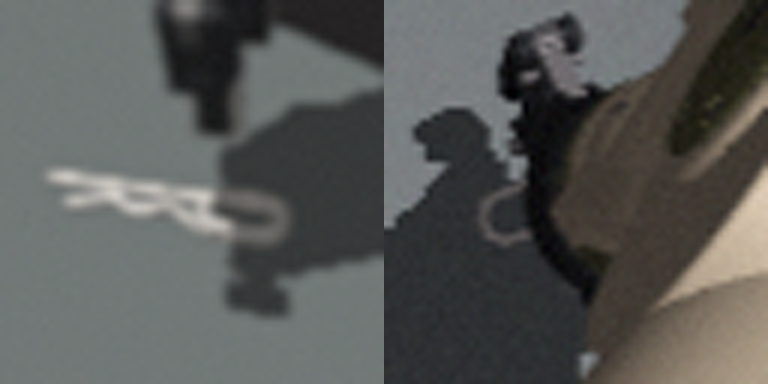

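The eye at crop (255,218) in the scene view lies right under the gripper, and the leg runs left to the tip at (50,178). Descending to grip.

>>> move_arm --targets '[[[0,0,30],[0,0,0],-0.2],[[0,0,60],[0,0,0],-0.2],[[0,0,75],[0,0,0],-0.2],[[0,0,79],[0,0,0],-0.2],[[0,0,79],[0,0,0],-0.2]]'

```text
clock: 13.28
tcp_pos: [0.4877, -0.2381, 0.005]
orientation: [0.0, 0.561, 0.828, -0.0]
wrist_force: [0.5, -0.6, 0.0]
finger_gap: 0.0513
grip_force: 0.0
```

>>> move_arm --targets '[[[0,0,0],[0,0,0],0.4],[[0,0,0],[0,0,0],0.7],[[0,0,0],[0,0,0],0.7],[[0,0,0],[0,0,0],0.7],[[0,0,0],[0,0,0],0.7]]' --squeeze 50

```text
clock: 13.9
tcp_pos: [0.488, -0.2383, 0.0057]
orientation: [0.001, 0.561, 0.828, -0.0]
wrist_force: [-0.1, -0.3, 6.1]
finger_gap: 0.0222
grip_force: 48.8
```

>>> move_arm --targets '[[[0,0,-40],[0,0,0],0.7],[[0,0,-95],[0,0,0],0.7],[[0,0,-145],[0,0,0],0.7],[[0,0,-145],[0,0,0],0.7]]'

```text
clock: 14.4
tcp_pos: [0.4899, -0.2395, 0.1543]
orientation: [0.005, 0.561, 0.828, -0.0]
wrist_force: [0.7, -0.4, -1.0]
finger_gap: 0.0224
grip_force: 49.3
```

```bash
python3 e.py .4368 .1378 .15 3.0718
```

```text
(array([370.13619561,  90.64136543,   1.86142987]), array([ 1.36430378e-03,  5.62252023e-02, -6.42276656e+00])) [ 0.48989635 -0.23953629  0.15426893]
```

>>> move_arm --targets '[[[45,5,0],[0,0,-0.9],0.7],[[95,15,0],[0,0,-1.8],0.7],[[145,25,0],[0,0,-2.7],0.7],[[195,38,0],[0,0,-3.6],0.7],[[245,52,0],[0,0,-4.5],0.7]]'

```text
clock: 15.02
tcp_pos: [0.4434, 0.0106, 0.1484]
orientation: [-0.001, 0.199, 0.98, -0.0]
wrist_force: [0.2, -0.5, 0.1]
finger_gap: 0.0221
grip_force: 49.3
```

```bash
python3 e.py .4368 .1378 .15 3.0718
```

```text
(array([ 55.7390856 , 114.51569781,  -1.60431989]), array([-6.72688577e-04, -7.69867188e-03, -1.89671919e+00])) [0.44343653 0.01061298 0.14836166]
```

>>> move_arm --targets '[[[22,48,0],[0,0,-0.9],0.7],[[45,95,0],[0,0,-1.9],0.7],[[56,114,0],[0,0,-1.9],0.7],[[56,114,0],[0,0,-1.9],0.7],[[56,114,0],[0,0,-1.9],0.7]]'

```text
clock: 15.65
tcp_pos: [0.4377, 0.1354, 0.1487]
orientation: [-0.001, 0.037, 0.999, -0.0]
wrist_force: [0.3, -0.9, -0.8]
finger_gap: 0.022
grip_force: 49.3
```

```bash
cat > j.py <<'E'
from h import *
st=env.get_state();X=st["tcp_pos"];print(X,st["orientation"],st["wrist_force"])
s=env.read_camera("scene");t=env.read_camera("top")
for n in("clip_tip","clip"):
  for p in(s,t): print(n,[(q["centre"],round(q["confidence"],2)) for q in env.landmark_of(n,p)[:2]])
q=st["orientation"];from scipy.spatial.transform import Rotation as R
y=R.from_quat([q[1],q[2],q[3],q[0]]).as_matrix()[:,0];d=-y;n=np.cross([0,0,1],d)
print("yaw leg deg",np.degrees(np.arctan2(d[1],d[0])),"tip pred",X+.0945*d-.01*n-[0,0,.0032])
print(proj(s,X+.0945*d-.01*n-[0,0,.0032]),proj(t,X+.0945*d-.01*n-[0,0,.0032]))
ims=[]
for p in (s,t):
    u,v=proj(p,X+.0945*d-.01*n-[0,0,.0032])[0].astype(int);r=28;print(u-r,v-r)
    ims.append(cv2.resize(p["pixels"][v-r:v+r,u-r:u+r,::-1],(392,392),interpolation=cv2.INTER_CUBIC))
cv2.imwrite("pics/c8.png",np.hstack(ims))
E
python3 j.py
```

```text
[0.43771826 0.13536807 0.1487051 ] [-5.93586280e-04  3.70389618e-02  9.99313590e-01 -3.34736745e-04] [ 0.27492268 -0.92564469 -0.81864491]
clip_tip [([0.5267, 0.1212, 0.1403], 0.53)]
clip_tip [([0.5315, 0.1221, 0.1447], 0.45)]
clip [([0.4833, 0.1248, 0.144], 0.79), ([0.7582, -0.0197, -0.0015], 0.33)]
clip [([0.4842, 0.1229, 0.1497], 0.53)]
yaw leg deg -4.245348148869679 tip pred [0.53121863 0.11839992 0.14539533]
[[370.46647425 194.01326247]] [[206.44878159 236.29900101]]
342 166
178 208
```

>>> move_arm --targets '[[[0,3,15],[0,0,0],0.7],[[0,3,30],[0,0,0],0.7],[[0,3,44.5],[0,0,0],0.7],[[0,3,44.5],[0,0,0],0.7],[[0,3,44.5],[0,0,0],0.7]]'

```text
clock: 16.58
tcp_pos: [0.4384, 0.1389, 0.1048]
orientation: [-0.0, 0.037, 0.999, -0.0]
wrist_force: [0.7, 0.0, -0.2]
finger_gap: 0.0222
grip_force: 49.3
```

```bash
python3 j.py
```

```text
[0.43840214 0.13890102 0.10484016] [-1.20810641e-04  3.69064276e-02  9.99318716e-01 -7.16627238e-05] [ 0.68663179  0.02336515 -0.17336375]
clip_tip [([0.5284, 0.1202, 0.0974], 0.7)]
clip_tip [([0.5348, 0.1247, 0.0995], 0.69)]
clip [([0.4818, 0.1279, 0.0998], 0.53)]
clip [([0.4831, 0.1293, 0.1065], 0.42)]
yaw leg deg -4.230126822060079 tip pred [0.53190708 0.1219577  0.10161785]
[[368.02871875 206.99482449]] [[208.58342821 237.48873103]]
340 178
180 209
```

>>> move_arm --targets '[[[-4,-0.5,0.5],[0,0,0],0.7],[[-8,-0.5,0.5],[0,0,0],0.7],[[-11,-0.5,0.5],[0,0,0],0.7],[[-13,-0.5,0.5],[0,0,0],0.7],[[-14,-0.5,0.5],[0,0,0],0.7]]'

```text
clock: 17.5
tcp_pos: [0.4524, 0.1373, 0.1044]
orientation: [-0.0, 0.037, 0.999, -0.0]
wrist_force: [-1.2, 0.1, -0.4]
finger_gap: 0.0222
grip_force: 49.3
```

>>> move_arm --targets '[[[-1,0,0],[0,0,0],0.7],[[-2,0,0],[0,0,0],0.7],[[-3,0,0],[0,0,0],0.7],[[-3,0,0],[0,0,0],0.7]]'

```text
clock: 18.0
tcp_pos: [0.4554, 0.1372, 0.1044]
orientation: [0.0, 0.037, 0.999, 0.0]
wrist_force: [-0.2, 0.7, 0.0]
finger_gap: 0.022
grip_force: 49.3
```

>>> move_arm --targets '[[[-1,0,0],[0,0,0],0.7],[[-2,0,0],[0,0,0],0.7],[[-3,0,0],[0,0,0],0.7],[[-4,0,0],[0,0,0],0.7],[[-4,0,0],[0,0,0],0.7]]'

```text
clock: 18.62
tcp_pos: [0.4595, 0.1369, 0.1044]
orientation: [0.0, 0.037, 0.999, 0.0]
wrist_force: [-0.3, 1.5, -0.3]
finger_gap: 0.0224
grip_force: 49.3
```

>>> move_arm --targets '[[[-1,0,0],[0,0,0],0.7],[[-2,0,0],[0,0,0],0.7],[[-3,0,0],[0,0,0],0.7],[[-4,0,0],[0,0,0],0.7],[[-4,0,0],[0,0,0],0.7]]'

```text
clock: 19.25
tcp_pos: [0.4635, 0.1365, 0.1044]
orientation: [0.0, 0.037, 0.999, -0.0]
wrist_force: [0.1, 1.9, -1.0]
finger_gap: 0.0223
grip_force: 49.3
```

>>> move_arm --targets '[[[-1,0.4,0],[0,0,0],0.7],[[-2,0.4,0],[0,0,0],0.7],[[-3,0.4,0],[0,0,0],0.7],[[-4,0.4,0],[0,0,0],0.7],[[-5,0.4,0],[0,0,0],0.7]]'

```text
clock: 19.88
tcp_pos: [0.4684, 0.1365, 0.1044]
orientation: [0.0, 0.037, 0.999, -0.0]
wrist_force: [-0.9, 0.7, -1.3]
finger_gap: 0.0221
grip_force: 49.3
```

```bash
python3 j.py; python3 -c "
from h import *;print(env.get_state()['ft_torque'])"
```

```text
[0.4684391  0.13646043 0.10441248] [ 6.03309452e-05  3.70114255e-02  9.99314834e-01 -1.16895509e-04] [-0.86088443  0.72744512 -1.27023523]
clip_tip [([0.556, 0.1202, 0.0978], 0.46)]
clip_tip [([0.5618, 0.1227, 0.0999], 0.5)]
clip [([0.5154, 0.128, 0.0973], 0.76)]
clip [([0.5118, 0.1272, 0.1064], 0.68)]
yaw leg deg -4.242165032351769 tip pred [0.56194048 0.11949747 0.10122469]
[[361.37045344 215.90942885]] [[210.07049912 225.11844756]]
333 187
182 197
[ 0.06949172 -0.018274    0.0610624 ]
```

The leg is in the hole with almost no force. Advancing to where the bow meets the pin.

>>> move_arm --targets '[[[-1.5,0.2,0],[0,0,0],0.7],[[-3,0.2,0],[0,0,0],0.7],[[-4.5,0.2,0],[0,0,0],0.7],[[-6,0.2,0],[0,0,0],0.7],[[-7.5,0.2,0],[0,0,0],0.7]]' --squeeze 80

```text
clock: 20.8
tcp_pos: [0.4757, 0.1361, 0.1043]
orientation: [-0.0, 0.037, 0.999, -0.0]
wrist_force: [-0.2, 1.2, 0.2]
finger_gap: 0.0203
grip_force: 78.5
```

>>> move_arm --targets '[[[-1,0,0],[0,0,0],0.7],[[-2,0,0],[0,0,0],0.7],[[-3,0,0],[0,0,0],0.7],[[-4,0,0],[0,0,0],0.7],[[-5,0,0],[0,0,0],0.7]]'

```text
clock: 21.42
tcp_pos: [0.4802, 0.1359, 0.1042]
orientation: [-0.001, 0.037, 0.999, -0.0]
wrist_force: [-2.3, 0.1, 0.2]
finger_gap: 0.0205
grip_force: 78.5
```

>>> move_arm --targets '[[[-1,0,0],[0,0,0],0.7],[[-2,0,0],[0,0,0],0.7],[[-3,0,0],[0,0,0],0.7],[[-4,0,0],[0,0,0],0.7]]'

```text
clock: 21.92
tcp_pos: [0.4824, 0.1358, 0.1036]
orientation: [-0.002, 0.037, 0.999, 0.0]
wrist_force: [-6.4, 1.8, 1.0]
finger_gap: 0.0207
grip_force: 78.5
```

>>> move_arm --targets '[[[-1,0,0],[0,0,0],0.7],[[-2,0,0],[0,0,0],0.7],[[-3,0,0],[0,0,0],0.7]]'

```text
clock: 22.3
tcp_pos: [0.4843, 0.1356, 0.1034]
orientation: [-0.003, 0.037, 0.999, 0.0]
wrist_force: [-9.8, 2.6, 2.2]
finger_gap: 0.0203
grip_force: 78.5
```

>>> move_arm --targets '[[[-1,0.3,-0.5],[0,0,0],0.7],[[-2,0.3,-0.5],[0,0,0],0.7],[[-3,0.3,-0.5],[0,0,0],0.7],[[-3,0.3,-0.5],[0,0,0],0.7]]'

```text
clock: 22.8
tcp_pos: [0.4865, 0.1357, 0.1035]
orientation: [-0.004, 0.037, 0.999, -0.0]
wrist_force: [-10.1, 2.3, 0.7]
finger_gap: 0.0208
grip_force: 78.6
```

>>> move_arm --targets '[[[-1,0,0],[0,0,0],0.7],[[-2,0,0],[0,0,0],0.7],[[-2,0,0],[0,0,0],0.7]]'

```text
clock: 23.18
tcp_pos: [0.4869, 0.1356, 0.1031]
orientation: [-0.006, 0.036, 0.999, 0.0]
wrist_force: [-13.7, 1.7, 2.0]
finger_gap: 0.0208
grip_force: 78.5
```

The push is up to about 14 N and the tool has sagged and pitched slightly. I'll level and raise it before pushing on.

```bash
python3 e.py .4869 .1356 .1042 3.0676
```

```text
(array([ 0.02166891, -0.00394448, -1.10274833]), array([-0.00198087, -0.06443245,  0.00562616])) [0.4869095  0.13560288 0.10309708]
```

>>> move_arm --targets '[[[0,0,-0.5],[0,-0.04,0],0.7],[[0,0,-1.0],[0,-0.07,0],0.7],[[0,0,-1.0],[0,-0.07,0],0.7]]'

```text
clock: 23.55
tcp_pos: [0.488, 0.1356, 0.1042]
orientation: [0.002, 0.037, 0.999, -0.0]
wrist_force: [-10.2, 2.6, 0.5]
finger_gap: 0.0208
grip_force: 78.6
```

>>> move_arm --targets '[[[-1,0.2,0],[0,0,0],0.7],[[-2,0.2,0],[0,0,0],0.7],[[-3,0.2,-0.2],[0,0,0],0.7],[[-3,0.2,-0.2],[0,0,0],0.7]]'

```text
clock: 24.05
tcp_pos: [0.4885, 0.1356, 0.1037]
orientation: [-0.001, 0.036, 0.999, -0.0]
wrist_force: [-16.1, 0.7, 1.4]
finger_gap: 0.0205
grip_force: 78.6
```

```bash
python3 -c "
from h import *
for _ in range(2):
    s=env.read_camera('scene');st=env.get_state();print(st['wrist_force'],st['ft_torque'],st['tcp_pos'])
t=env.read_camera('top')
ims=[]
for p in(s,t):
    (u,v),r=proj(p,[.535,.125,.101])[0].astype(int),20;print(u-r,v-r,proj(p,[.5558,.1195,.101]))
    ims.append(cv2.resize(p['pixels'][v-r:v+r,u-r:u+r,::-1],(400,400),interpolation=cv2.INTER_CUBIC))
cv2.imwrite('pics/c9.png',np.hstack(ims))
for n in('clip_tip','clip'):
  for p in(s,t): print(n,[(q['centre'],round(q['confidence'],2)) for q in env.landmark_of(n,p)[:2]])
print(env.get_state()['clock'])
"
```

```text
[-15.96286409   2.65246108   1.15264215] [ 0.50575622  3.23765973 -0.06192862] [0.48852529 0.13558556 0.10365309]
[-15.49749338   2.20872459   0.62616253] [ 0.43849003  3.24105154 -0.08380725] [0.48852958 0.13559982 0.10366486]
348 188 [[362.51711993 214.04676114]]
187 216 [[209.99798828 227.65194366]]
clip_tip [([0.7281, -0.2732, 0.002], 0.68), ([0.5781, 0.1214, 0.0994], 0.48)]
clip_tip [([0.582, 0.121, 0.0989], 0.53)]
clip [([0.5373, 0.124, 0.0982], 0.44)]
clip [([0.5326, 0.1237, 0.1036], 0.45)]
24.4
```

View pics/c9.png

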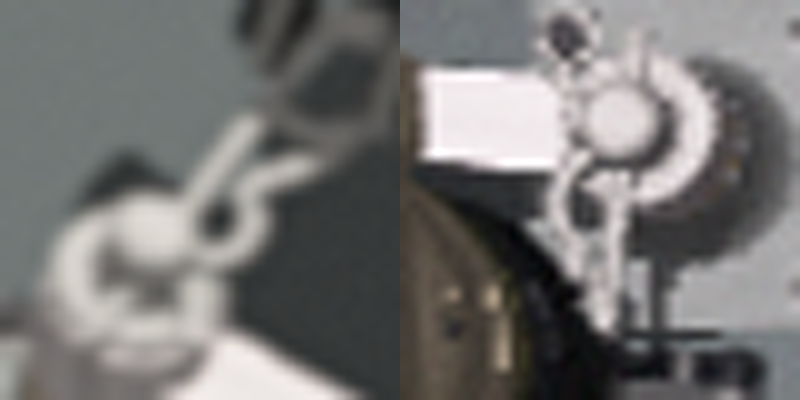

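The leg passes through the pin and the bow rides on the pin's left side, in the top crop at (575,100). So this is the expected peak. I'll level a little and push on in small steps.

>>> move_arm --targets '[[[0,0.2,-0.6],[0,-0.03,0],0.7],[[-0.5,0.2,-0.8],[0,-0.03,0],0.7],[[-1,0.2,-0.8],[0,-0.03,0],0.7],[[-1,0.2,-0.8],[0,-0.03,0],0.7]]'

```text
clock: 24.9
tcp_pos: [0.4925, 0.1354, 0.1051]
orientation: [0.005, 0.037, 0.999, -0.001]
wrist_force: [-9.4, 1.3, -0.8]
finger_gap: 0.0206
grip_force: 78.5
```

>>> move_arm --targets '[[[-1,0,0.5],[0,0.02,0],0.7],[[-2,0,0.5],[0,0.02,0],0.7],[[-2,0,0.5],[0,0.02,0],0.7]]'

```text
clock: 25.28
tcp_pos: [0.4954, 0.1352, 0.105]
orientation: [0.004, 0.037, 0.999, -0.001]
wrist_force: [-5.6, 0.2, -1.3]
finger_gap: 0.0205
grip_force: 78.5
```

>>> move_arm --targets '[[[-1,0,0.4],[0,0.02,0],0.7],[[-2,0,0.6],[0,0.04,0],0.7],[[-3,0,0.6],[0,0.04,0],0.7],[[-3,0,0.6],[0,0.04,0],0.7]]'

```text
clock: 25.78
tcp_pos: [0.5008, 0.1348, 0.1053]
orientation: [0.002, 0.037, 0.999, -0.0]
wrist_force: [-4.2, -0.0, -1.2]
finger_gap: 0.0208
grip_force: 78.6
```

>>> move_arm --targets '[[[-1,0,0.5],[0,0.01,0],0.7],[[-2,0,0.9],[0,0.02,0],0.7],[[-3,0,0.9],[0,0.02,0],0.7],[[-3,0,0.9],[0,0.02,0],0.7]]'

```text
clock: 26.28
tcp_pos: [0.5058, 0.1345, 0.1053]
orientation: [0.003, 0.037, 0.999, -0.0]
wrist_force: [-1.3, -2.4, -1.0]
finger_gap: 0.0208
grip_force: 78.6
```

>>> move_arm --targets '[[[-0.7,-0.3,0.5],[0,0.02,0],0.7],[[-1.4,-0.3,0.9],[0,0.02,0],0.7],[[-1.4,-0.3,0.9],[0,0.02,0],0.7],[[-1.4,-0.3,0.9],[0,0.02,0],0.7]]'

```text
clock: 26.78
tcp_pos: [0.5069, 0.1343, 0.1045]
orientation: [0.001, 0.037, 0.999, -0.0]
wrist_force: [-0.1, -1.9, -0.2]
finger_gap: 0.0209
grip_force: 78.6
```

>>> move_arm --targets '[[[-0.6,0,0.2],[0,0,0],0.7],[[-1.2,0,0.2],[0,0,0],0.7],[[-1.2,0,0.2],[0,0,0],0.7]]'

```text
clock: 27.15
tcp_pos: [0.5072, 0.1343, 0.1039]
orientation: [-0.0, 0.037, 0.999, -0.0]
wrist_force: [-1.7, -1.6, 0.0]
finger_gap: 0.0206
grip_force: 78.6
```

The force flips sign around TCP x = 0.507, so the clip is home. Releasing and retreating upwards.

>>> move_arm --targets '[[[0.8,0.2,0],[0,0,0],0.7],[[0.8,0.2,0],[0,0,0],0.2],[[0.8,0.2,0],[0,0,0],0.0],[[0.8,0.2,0],[0,0,0],0.0],[[0.8,0.2,-3],[0,0,0],0.0]]'

```text
clock: 27.78
tcp_pos: [0.5064, 0.1346, 0.1069]
orientation: [-0.0, 0.037, 0.999, 0.0]
wrist_force: [0.6, 0.1, -0.5]
finger_gap: 0.0426
grip_force: 0.0
```

>>> move_arm --targets '[[[0,0,-20],[0,0,0],0.0],[[0,0,-60],[0,0,0],0.0],[[30,0,-110],[0,0,0],0.0],[[30,-50,-120],[0,0,0],0.0],[[30,-110,-120],[0,0,0],0.0]]'

```text
clock: 28.4
tcp_pos: [0.4694, 0.0268, 0.229]
orientation: [0.002, 0.035, 0.999, -0.0]
wrist_force: [0.6, -0.4, -0.2]
finger_gap: 0.0426
grip_force: 0.0
```

>>> move_arm --targets '[[[0,-60,0],[0,0,0],0.0],[[0,-120,0],[0,0,0],0.0],[[0,-180,0],[0,0,0],0.0],[[0,-180,0],[0,0,0],0.0]]'

```text
clock: 28.9
tcp_pos: [0.4551, -0.1563, 0.2271]
orientation: [0.0, 0.04, 0.999, -0.0]
wrist_force: [0.0, 0.3, -0.2]
finger_gap: 0.0427
grip_force: 0.0
```

```bash
python3 -c "
from h import *
s=env.read_camera('scene');t=env.read_camera('top')
for n in('clip_tip','clip_eye','clip','washer','pin_hole','board','small_washer'):
  print(n,[[(q['centre'],round(q['confidence'],2)) for q in env.landmark_of(n,p)[:2]] for p in(s,t)])
# leg tip in the top image along the leg line, brightness profile
d=np.array([np.cos(np.radians(-4.2)),np.sin(np.radians(-4.2))]);g=t['pixels'].min(2).astype(np.float32)
for off in(-.003,0,.003,.010,.014):
  L=np.arange(-80,60,4)/1000.;P=np.c_[np.array([.5558,.1195])+L[:,None]*d+off*np.array([-d[1],d[0]]),np.full(len(L),.102)]
  uv=proj(t,P).astype(np.float32);print(off,cv2.remap(g,uv[:,0],uv[:,1],cv2.INTER_LINEAR).ravel().round().astype(int))
print(env.get_state()['clock'],env.get_state()['wrist_force'])
"
```

```text
clip_tip [[([0.5951, 0.1162, 0.1021], 0.69)], [([0.5996, 0.1193, 0.103], 0.47)]]
clip_eye [[([0.5084, 0.1337, 0.0991], 0.66)], [([0.5065, 0.1352, 0.0936], 0.48)]]
clip [[([0.553, 0.1226, 0.0969], 0.64)], [([0.5532, 0.1244, 0.1086], 0.66)]]
washer [[([0.5575, 0.114, 0.0871], 0.64), ([0.5951, 0.1161, 0.1009], 0.41)], [([0.737, -0.1425, 0.0008], 0.51)]]
pin_hole [[([0.5566, 0.1172, 0.1023], 0.93), ([0.617, -0.4427, 0.002], 0.64)], [([0.5552, 0.1178, 0.1039], 0.79)]]
board [[([0.5766, 0.3182, 0.0941], 0.9), ([0.5594, 0.1195, 0.1001], 0.71)], [([0.5765, 0.3224, 0.095], 0.56)]]
small_washer [[], [([0.4596, -0.051, 0.0014], 0.4)]]
-0.003 [ 41  81 107 104 109 108 109  59 102 110 154 105  60  56  55 122 166 108
  79 152 184 159 139 167 114 134 147 143 108 118 104 106 108 108 107]
0 [ 42  96 108 106 105 107 119  83  99  83 129 120 106  98 102 126 152 101
 115 190 205 197 152 159 149 162 182 174 162 165 167 130 109 105 109]
0.003 [ 45  71  97  97 140 125 152 150 145 147 155 123 166 169 159 169 178 105
 149 201 205 205 172 176 166 161 162 150 140 148 138 112 109 108 107]
0.01 [ 99  76  62 161 101  97  95  72  83  56  74 158 171 126  75 135 170 168
 137 170 199 184 170 163 178 173 156 128 102 105 109 105 107 104 105]
0.014 [108 106  96 162 105 106 106  85  74  72  72 157 172 118 177 126  79 173
 171 176 178 163 159 108 143 108 166 168 110 107 105 107 106 105 107]
29.7 [-2.67745991e-04 -3.10668576e-01  3.27607023e-01]
```

The clip is home, with the leg's end about 44 mm past the pin axis against 45.5 mm expected. The board is within measuring error of where it started, and the robot is clear.

```bash
python3 -c "
from workcell import env;print(env.hand_in())"
```

```text
the job is handed in; nothing more can be done
None
```

I handed the job in at about 30 s on the robot's clock: the washer is flat on the boss, the cotter is snapped home through the pin (peak push about 16 N), and the robot is clear. The hand-in returned no verdict.

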